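# Stand the station models on their foundations

## Robot

A 6-joint arm with a two-finger parallel gripper is mounted at the origin on a cart in front of the work surface, level with it; the furniture and walls round the work are solid. World frame = base frame: x ahead of the robot, y to its left, z up, the work surface at z = 0. Lengths are in m, angles in rad, forces in N, time in s.
With the tool pointing down it reaches from about 0.4 to 0.825 m from the base axis. Payload 7 kg.
Tool frame: the origin (TCP) lies on the centre line of the jaws, within the pads' length; the fingertips stand tip_reach ahead of it and the grasp point (between the pads) is the TCP (tip_reach is the distance from the TCP to the fingertips, in m); z points along the fingers, y is the line along which they close (so a half turn about z gives the same grasp; the last joint's range is limited). The gripper opens to 88 mm and grips with 3 to 60 N. Pads are 19 mm wide; open, the fingers measure 130 mm over their backs; the gripper's body (78 mm by 193 mm) begins 47 mm behind the grasp point.
Start: joints at [-0.906, 0.359, 0.012, 0, -1.224, -0.288], TCP at [0.248, -0.628, 0.246] pointing down, gripper open.
Joint ranges: [-3.07, 3.07], [-1.43, 2.12], [-1.02, 1.25], [-3.03, 1.67], [-3.05, -0], [-3.03, 3.03]. Speed limits (rad/s): [2.39, 2.39, 3.01, 3.14, 3.14, 3.14].

## Interface

Orientations are given as [roll, pitch, yaw] about the fixed x, y, z axes, in that order (R = Rz(yaw) Ry(pitch) Rx(roll)).
In Python, from station import get_state, grab_frame, calibration, job_done, find_in, mark_of, tip_reach gives the robot as it stands.
- The arm moves only by the shell command python3 -m handwheel 'ROWS' [OPENING] [FORCE]. ROWS is JSON, a list of rows, each an object with "delta_pos": the shift along the world's x, y, z in units of 30 mm (1.0 is 30 mm), a list of three; "dr": the turn, a rotation vector about the world's x, y, z in degrees, a list of three. In form: [{"delta_pos": [tx, ty, tz], "dr": [rx, ry, rz]}, ...]. A call has 1 to 10 rows; each row shifts and turns the commanded pose from where the row before left it; what a row does not reach is not made up. A row lasts 1/10 s, in which the tool goes at most 50 mm and 8.59 degrees, less where a joint would pass 70% of its speed; a pose out of reach is approached as far as the arm can. A call is refused whole if a number of a shift passes 1 or a number of a turn 8.59, either way. A call with a gripper value outside its range is refused whole. OPENING is the closure, from -1 (fully open) to 1 (shut), set as the call begins (- or left out, the last holds). The fingers move at their own pace and stop on an object; FORCE is the grip in N (left out, the last holds). Time passes only in rows, so rows that do not move let the fingers close. It gives the time, the measured TCP pose, the force, the opening and the grip force at its end, in the units of the state.
- get_state(): the state, without advancing time (a new reading comes with each control period).
- grab_frame(name): name is "scene" or "top"; returns the picture (384x512x3 uint8, red, green, blue); there is no depth.
- calibration(name): a dict with "fx", "fy", "cx", "cy" (pixels), "extrinsics" (4x4, takes a point from world to camera coordinates). Camera axes: x right, y down, z forward; pixel columns grow to the right and rows downward; lengths in m; the calibration is good to about 2 mm. A picture is of the moment at which its call begins. calibration takes no time and is no camera call.
- job_done(): hands the job in; it is judged then, once.
Trained networks look in the newest picture that a camera, given by its name, has taken for a name from the list of things; names that differ only in an ending like _2 or _b are one class to them, and where a whole thing is asked for, a point or a joint stands for the part that bears it (a point fixed in the world has none). Each returns a list of dicts, best first, with "conf" (0 to 1); they miss things now and then, are a little off and sometimes report something else, mostly with a low value. They report only what shows in the picture. A call takes as long as a camera call.
- find_in(camera, query): "location" ([column, row] in pixels, amid what is visible of it).
- mark_of(camera, query): "location" ([column, row] in pixels: a listed point, or the origin of a listed thing).
The state is a dict: "t": time; "q": joint angles; "qd": joint speeds; "joint_efforts": joint torques, N m; "eef_pos": TCP position; "ee_rot": TCP orientation; "force": force on the tool from outside, world axes, zero at the start; "moment": the same for the moment, N m; "width": finger opening in m; "gripper_force": force on a finger pad.
Only numpy, scipy, OpenCV 4.12 (cv2) and the standard library are available. Lean on these libraries where they do the work, as an engineer would, in place of code of your own. Each camera call takes 0.05 s, during which the arm holds its last target. There are 200 camera calls.

## Task

Fit out the model station: stand the tall hut, the small hut, the relay case and the lamp post each on the platform section whose kerbed foundation is made for its footprint. Each must stand upright, flat on the slab inside the kerb, the huts and the case square with their kerbs, and be let go. Leave the glue bottle and the oil bottle standing where they are.

Things in the scene. Friction and masses are not known exactly. Their poses are not given: they have to be found in the camera images.
- tall_hut: Loose, on the left of the bench: model hut, grey, 84 mm high, with one sloping flat roof (pent roof). Walls (what stands on the foundation) 44 x 40 mm along its x and y; roof 58 x 48 mm (x, y), overhanging the walls, from 65 to 84 mm up: gripped from above, the fingers close on the roof edges. About 40 g. Origin: centre of its underside, z up.
- small_hut: Loose, on the left of the bench: model hut, grey, 58 mm high, with a four-sided pointed (hip) roof. Walls (what stands on the foundation) 32 x 32 mm, eaves 40 x 40 mm at 48 mm up, the roof rising from there to a point: gripped from above, the fingers close on the eaves. About 36 g. Origin: centre of its underside, z up.
- relay_case: Loose, on the left of the bench: grey model relay case, a plain low box 84 x 56 mm (along its x and y), 30 mm high, no overhang; grip across the 56 mm. About 55 g. Origin: centre of its underside, z up.
- lamp_post: Loose, on the left of the bench: black model lamp post, 103 mm high, standing on a round foot of 25 mm diameter, 4 mm thick; post 14 mm or less across (from 4 to 89 mm up), lantern 13 mm at the top. About 22 g, easily tipped: grip the post itself. Origin: centre of its underside, z up.
- section_tall_hut: Fixed platform plate, dark cobbles, 214 x 88 x 16 mm, lying with its long side roughly along world y. Origin: centre of underside; x along the 214 mm, z up. On its middle a smooth grey slab, floor at z = 18 mm, 58 mm (x) by 54 mm (y) clear, rectangular, in a 4 mm wide kerb of pale stones, top at z = 24 mm. Of the tall hut; a flagged path, 34 mm wide, 3 mm high, runs from the kerb to the +x end. The hut may face any of four ways.
- section_small_hut: Fixed platform plate, dark cobbles, 214 x 88 x 16 mm, lying with its long side roughly along world y. Origin: centre of underside; x along the 214 mm, z up. On its middle a smooth grey slab, floor at z = 18 mm, 46 x 46 mm clear, square, in a 4 mm wide kerb of pale stones, top at z = 24 mm. Of the small hut; only a small door step outside the kerb at +x. The hut may face any of four ways.
- section_relay: Fixed platform plate, dark cobbles, 214 x 88 x 16 mm, lying with its long side roughly along world y. Origin: centre of underside; x along the 214 mm, z up. On its middle a smooth grey slab, floor at z = 18 mm, 98 mm (x) by 70 mm (y) clear, the largest, in a 4 mm wide kerb of pale stones, top at z = 24 mm. The foundation of the relay case, which goes in with its long side along the plate, either way round. A flat cable duct, 4 mm high, runs outside the kerb to the +x end.
- section_lamp: Fixed platform plate, dark cobbles, 214 x 88 x 16 mm, lying with its long side roughly along world y. Origin: centre of underside; x along the 214 mm, z up. On its middle a smooth grey slab, floor at z = 18 mm, round, 41 mm diameter clear, in a 4 mm wide kerb of pale stones, top at z = 24 mm. The foundation of the lamp post. A flat cable duct, 4 mm high, runs outside the kerb to the +x end.
- glue_bottle: Loose bystander: glue bottle, 23 mm diameter, 90 mm high, black label and white nozzle, standing among or behind the models; not to be knocked over or shifted. Origin: centre of its underside, z up.
- oil_bottle: Loose bystander: amber oil bottle with white nozzle, 25 mm diameter, 82 mm high, standing among or behind the models; not to be knocked over or shifted. Behind, from about x = 0.72 m and 0.1 m up, fixed rows of storage bins overhang the back of the bench: keep the arm clear of them. Origin: centre of its underside, z up.

How it is judged:
At the end, for the whole second after the job is handed in: Each model on its own foundation: within 11 mm of its centre, down on the slab within 3 mm, upright within 0.08 rad, at rest, released; huts (any of four ways) and relay case (long side along the plate) square within 0.2 rad. Both bottles upright, within 30 mm of where they stood (horizontal distance between tall_hut and section_tall_hut below 0.011 m and z of tall_hut in the frame of section_tall_hut between 0.015 and 0.0205 m and angle between each of tall_hut, small_hut, relay_case, lamp_post's own z axis and vertical below 0.08 rad and linear speed of each of tall_hut, small_hut, relay_case, lamp_post below 0.01 m/s and contact force between each of tall_hut, small_hut, relay_case, lamp_post and the fingers below 0.05 N and (angle between the x axis of tall_hut and the x axis of section_tall_hut, either way round below 0.2 rad or angle between the x axis of tall_hut and the y axis of section_tall_hut, either way round below 0.2 rad) and horizontal distance between small_hut and section_small_hut below 0.011 m and z of small_hut in the frame of section_small_hut between 0.015 and 0.0205 m and (angle between the x axis of small_hut and the x axis of section_small_hut, either way round below 0.2 rad or angle between the x axis of small_hut and the y axis of section_small_hut, either way round below 0.2 rad) and horizontal distance between relay_case and section_relay below 0.011 m and z of relay_case in the frame of section_relay between 0.015 and 0.0205 m and angle between the x axis of relay_case and the x axis of section_relay, either way round below 0.2 rad and horizontal distance between lamp_post and section_lamp below 0.011 m and z of lamp_post in the frame of section_lamp between 0.015 and 0.0205 m and distance of each of glue_bottle, oil_bottle from where it was at the start of the episode below 0.03 m and angle between each of glue_bottle, oil_bottle's own z axis and vertical below 0.3 rad); the robot touches nothing.
It fails at once if the glue bottle is knocked over (angle between glue_bottle's own z axis and vertical above 0.6 rad).
It fails at once if the oil bottle is knocked over (angle between oil_bottle's own z axis and vertical above 0.6 rad).
It fails at once if the glue bottle is shifted by more than 30 mm (distance of glue_bottle from where it was at the start of the episode above 0.03 m).
It fails at once if the oil bottle is shifted by more than 30 mm (distance of oil_bottle from where it was at the start of the episode above 0.03 m).
It also fails if it takes over 128 s, if anything falls off the work surface, if the arm or the gripper's body presses on something with over 40 N, if the wrist force passes 120 N, or if a joint passes its speed limit or range.

## Working session

There is one attempt and no reset: what is moved stays moved. The work goes in short steps, Python scripts to look and compute and a shell command to move; the robot and the scene stay as the last step left them, time stands still between calls to the robot, and variables do not carry over. Pictures are saved under pics/ and viewed, at most 17 in all, crops included, and the job is handed in when it is done.

```bash
mkdir -p pics; cat > h.py <<'E'
from station import *
import numpy as np, cv2
def proj(c,p):
    k=calibration(c);E=np.array(k["extrinsics"]);q=E[:3,:3]@np.array(p)+E[:3,3]
    return np.array([k["fx"]*q[0]/q[2]+k["cx"],k["fy"]*q[1]/q[2]+k["cy"]])
def back(c,uv,z):
    k=calibration(c);E=np.array(k["extrinsics"]);R=E[:3,:3];o=-R.T@E[:3,3]
    d=R.T@np.array([(uv[0]-k["cx"])/k["fx"],(uv[1]-k["cy"])/k["fy"],1]);return (o+d*(z-o[2])/d[2])[:2]
def save(c,n,crop=None,s=1):
    im=grab_frame(c)[:,:,::-1].copy()
    if crop: im=im[crop[1]:crop[3],crop[0]:crop[2]]
    cv2.imwrite("pics/"+n,cv2.resize(im,None,fx=s,fy=s,interpolation=cv2.INTER_CUBIC))
N=["tall_hut","small_hut","relay_case","lamp_post","section_tall_hut","section_small_hut","section_relay","section_lamp","glue_bottle","oil_bottle"]
E
python3 - <<'E'
from h import *
np.set_printoptions(precision=3,suppress=True)
s=get_state();print(s["t"],s["eef_pos"],s["ee_rot"],s["width"],tip_reach)
for c in("top","scene"):
    save(c,c+"0.png",s=1.5)
    k=calibration(c);E=np.array(k["extrinsics"]);print(c,k["fx"],k["cx"],k["cy"],-E[:3,:3].T@E[:3,3]);print(E[:3,:3])
    for n in N:
        print(n,[(np.round(r["location"],1),round(r["conf"],2),back(c,r["location"],.018 if "sec" in n else 0)) for r in mark_of(c,n)[:2]])
E
```

```text
0.0 [ 0.248 -0.627  0.245] [ 3.14  -0.    -2.765] 0.08753239545577145 0.019
top 351.8805727264339 254.36768851876997 189.28791091374592 [0.412 0.03  0.987]
[[ 0.013 -1.     0.   ]
 [-0.989 -0.013 -0.145]
 [ 0.145  0.002 -0.989]]
tall_hut [(array([182.8, 223. ]), 0.61, array([0.459, 0.23 ]))]
small_hut [(array([142.5, 176.6]), 0.82, array([0.589, 0.35 ]))]
relay_case [(array([135.3, 230.3]), 0.8, array([0.436, 0.361]))]
lamp_post [(array([192.1, 172.9]), 0.38, array([0.601, 0.209]))]
section_tall_hut [(array([387.4, 181.4]), 0.8, array([ 0.581, -0.34 ]))]
section_small_hut [(array([297.2, 227.8]), 0.64, array([ 0.449, -0.088]))]
section_relay [(array([381.6, 222.8]), 0.79, array([ 0.466, -0.319]))]
section_lamp [(array([292.5, 182.4]), 0.67, array([ 0.575, -0.075]))]
glue_bottle [(array([165.5, 207. ]), 0.55, array([0.503, 0.28 ])), (array([384.1, 185.7]), 0.15, array([ 0.572, -0.337]))]
oil_bottle [(array([171.2, 147.1]), 0.58, array([0.676, 0.273]))]
scene 427.97965044600153 254.10063537297543 191.08538290192098 [-0.063  0.567  0.799]
[[-0.681 -0.732 -0.018]
 [-0.482  0.467 -0.742]
 [ 0.552 -0.496 -0.67 ]]
tall_hut [(array([217.5, 269.8]), 0.89, array([0.454, 0.222]))]
small_hut []
relay_case [(array([167.6, 306.3]), 0.62, array([0.453, 0.362]))]
lamp_post [(array([190.2, 233.5]), 0.53, array([0.59, 0.2 ]))]
section_tall_hut [(array([330.8, 147. ]), 0.67, array([ 0.564, -0.316]))]
section_small_hut [(array([312.7, 203.2]), 0.72, array([ 0.438, -0.09 ]))]
section_relay [(array([357.8, 165.1]), 0.81, array([ 0.453, -0.304]))]
section_lamp [(array([271. , 185.4]), 0.84, array([ 0.564, -0.061]))]
glue_bottle [(array([183.1, 268.5]), 0.7, array([0.513, 0.277])), (array([217.2, 270.5]), 0.29, array([0.453, 0.224]))]
oil_bottle [(array([144. , 231.6]), 0.53, array([0.677, 0.281]))]
```

View images.

View pics/top0.png

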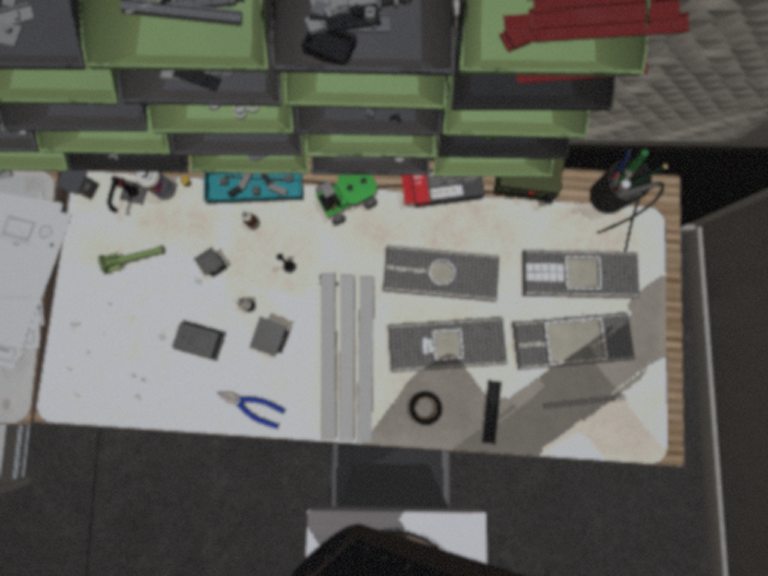

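View pics/scene0.png

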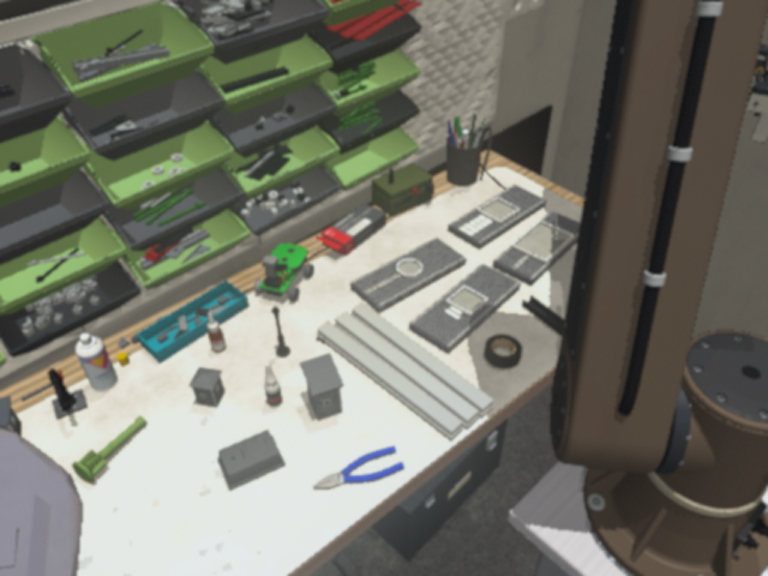

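```bash
python3 - <<'E'
from h import *
im=cv2.imread("pics/top0.png")
a=cv2.resize(im[180:390,150:350],(800,600)[:1]*1+(840,)) if 0 else cv2.resize(im[190:390,160:330],None,fx=3,fy=3,interpolation=cv2.INTER_CUBIC)[:600]
cv2.imwrite("pics/c1.png",a)
g=grab_frame("top")[:,:,::-1]
# top raw crop: cols 245-445 rows 140-270
b=cv2.resize(g[145:270,245:445],None,fx=4,fy=4,interpolation=cv2.INTER_CUBIC);cv2.imwrite("pics/c2.png",b)
a=cv2.resize(g[125:265,90:230],None,fx=4.2,fy=4.2,interpolation=cv2.INTER_CUBIC);cv2.imwrite("pics/c1.png",a)
E
```

```text
(no output)
```

View pics/c1.png

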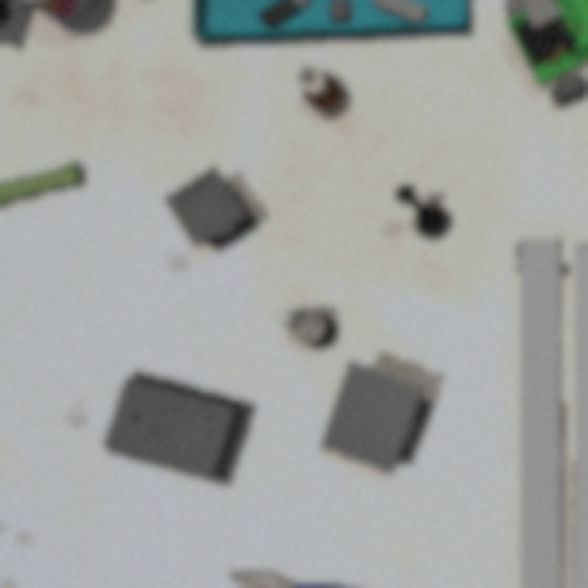

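View pics/c2.png

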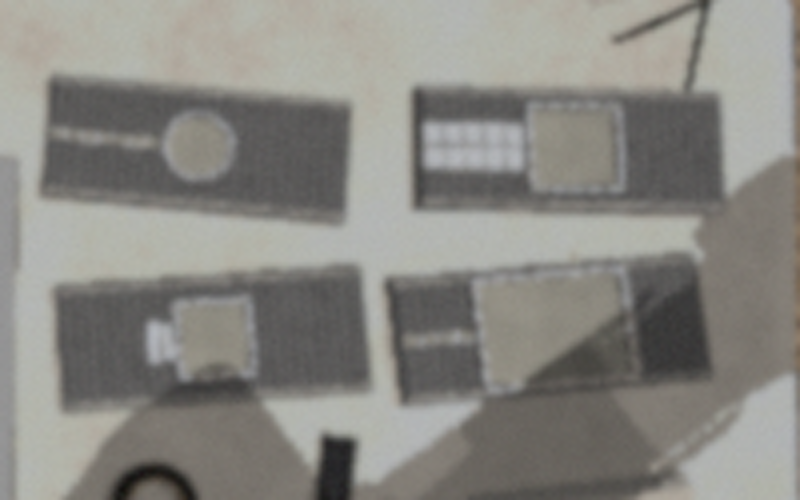

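```bash
cat > fit.py <<'E'
from h import *
from scipy.optimize import minimize
def box(x,y,z): return [(sx*x/2,sy*y/2,z) for sx in(-1,1) for sy in(-1,1)]
def roof(a,b,s,ax):
    return [(u,v,.0745+s*.0095*np.sign([u,v][ax])) for u,v,_ in box(a,b,0)]+[(u,v,.0665+s*.0035*np.sign([u,v][ax])) for u,v,_ in box(a,b,0)]
M={"relay_case":[box(.084,.056,0)+box(.084,.056,.03)],
 "small_hut":[box(.032,.032,0)+box(.032,.032,.048),box(.04,.04,.048)+box(.04,.04,.046)+[(0,0,.058)]]}
for ax in(0,1):
  for s in(1,-1): M[f"tall_hut_{ax}{s}"]=[box(.044,.04,0)+box(.044,.04,.065),roof(.058,.048,s,ax)]
def sil(c,parts,p,sc=4,shape=(384,512),z0=0):
    m=np.zeros((shape[0],shape[1]),np.float32);m=np.zeros((shape[0]*sc,shape[1]*sc),np.uint8)
    C,S=np.cos(p[2]),np.sin(p[2])
    for part in parts:
        q=np.array([proj(c,(p[0]+C*a-S*b,p[1]+S*a+C*b,z+z0)) for a,b,z in part])
        cv2.fillConvexPoly(m,cv2.convexHull(np.round((q+.5)*sc).astype(np.int32)),255)
    return m
def fit(masks,name,p0,z0=0):
    def cost(p):
        t=0
        for c,m in masks.items():
            s=cv2.resize(sil(c,M[name],p,z0=z0),(512,384),interpolation=cv2.INTER_AREA)/255.
            t+=abs(s-m).sum()/m.sum()
        return t/len(masks)
    r=minimize(cost,p0,method="Nelder-Mead",options=dict(initial_simplex=[p0]+[np.array(p0)+d for d in np.diag([.008,.008,.2])],xatol=2e-4,fatol=1e-4,maxiter=120))
    return r.x,r.fun
E
python3 - <<'E'
from fit import *
np.set_printoptions(precision=3,suppress=True)
ims={c:grab_frame(c) for c in("top","scene")}
def mask(c,uv,r=34):
    g=cv2.cvtColor(ims[c],cv2.COLOR_RGB2GRAY)
    b=(g<118).astype(np.uint8);n,l,st,_=cv2.connectedComponentsWithStats(b)
    u,v=map(int,np.round(uv));w=l[v-6:v+7,u-6:u+7];k=np.bincount(w[w>0]).argmax();print(c,st[k]);return (l==k).astype(float)
for n,p,uvs in[("relay_case",(.44,.361),((133,228),(168,306))),("small_hut",(.59,.35),((141,175),(139,258))),("tall_hut",(.457,.226),((180,222),(215,258)))]:
    ms={c:mask(c,uv) for c,uv in zip(("top","scene"),uvs)}
    for k in M:
        if k.startswith(n):
            for y in ([-1.2,-.2,.5,1.3] if n!="small_hut" else [.3,.9]):
                x,f=fit(ms,k,[*p,y]);print(k,y,x,round(f,3))
g=ims["scene"][220:350,110:260][:,:,::-1]
cv2.imwrite("pics/c3.png",cv2.resize(g,None,fx=4.5,fy=4.5,interpolation=cv2.INTER_CUBIC))
# sections
o=lambda P:[back("top",(a/4+245,b/4+145),.024) for a,b in P]
for n,P in dict(tall=[(528,101),(622,102),(624,192),(530,191)],small=[(174,299),(251,296),(255,378),(178,381)],relay=[(475,281),(628,266),(638,374),(485,391)]).items():
    q=np.array(o(P));print(n,q.mean(0),q[1]-q[0],q[2]-q[3],q[3]-q[0],"yaw",np.arctan2(*(q[0]+q[3]-q[1]-q[2])[::-1]))
q=np.array([back("top",(a/4+245,b/4+145),.016) for a,b in[(50,76),(350,103),(342,220),(42,196)]])
print("lamp",q.mean(0),np.arctan2(*(q[0]-q[1])[::-1]),np.linalg.norm(q[0]-q[1]),np.linalg.norm(q[0]-q[3]),back("top",(199/4+245,146/4+145),.022))
E
```

```text
top [116 214  34  26 607]
scene [146 303  43  22 344]
relay_case -1.2 [ 0.449  0.364 -1.863] 1.447
relay_case -0.2 [ 0.461  0.359 -0.35 ] 1.796Traceback (most recent call last):
  File "<stdin>", line 13, in <module>
  File "fit.py", line 24, in fit
    r=minimize(cost,p0,method="Nelder-Mead",options=dict(initial_simplex=[p0]+[np.array(p0)+d for d in np.diag([.008,.008,.2])],xatol=2e-4,fatol=1e-4,maxiter=120))
    res = _minimize_neldermead(fun, x0, args, callback, bounds=bounds,
                               **options)
    fxr = func(xr)
    fx = function(np.copy(x), *(wrapper_args + args))
  File "fit.py", line 21, in cost
    s=cv2.resize(sil(c,M[name],p,z0=z0),(512,384),interpolation=cv2.INTER_AREA)/255.
                 ~~~^^^^^^^^^^^^^^^^^^^
  File "fit.py", line 14, in sil
    q=np.array([proj(c,(p[0]+C*a-S*b,p[1]+S*a+C*b,z+z0)) for a,b,z in part])
                ~~~~^^^^^^^^^^^^^^^^^^^^^^^^^^^^^^^^^^^^
  File "h.py", line 4, in proj
    k=calibration(c);E=np.array(k["extrinsics"]);q=E[:3,:3]@np.array(p)+E[:3,3]
ValueError: time passes only in moves, steps and waits
```

```bash
sed -i 's/^import numpy as np, cv2/import numpy as np, cv2, functools\ncalibration=functools.lru_cache(None)(calibration)/' h.py
cat > go.py <<'E'
from fit import *
np.set_printoptions(precision=3,suppress=True)
ims={c:grab_frame(c) for c in("top","scene")}
def mask(c,uv,T):
    g=cv2.cvtColor(ims[c],cv2.COLOR_RGB2GRAY)
    b=(g<T).astype(np.uint8);n,l,st,_=cv2.connectedComponentsWithStats(b)
    u,v=map(int,np.round(uv));w=l[v-6:v+7,u-6:u+7];k=np.bincount(w[w>0]).argmax();print(c,st[k]);return (l==k).astype(float)
for n,p,uvs in[("relay_case",(.44,.361),((133,228),(168,306))),("small_hut",(.59,.35),((141,175),(139,258))),("tall_hut",(.457,.226),((180,222),(215,258)))]:
    ms={c:mask(c,uv,T) for c,uv,T in zip(("top","scene"),uvs,(125,150))}
    for k in M:
        if k.startswith(n):
            print(k,*[(x,round(f,3)) for x,f in [fit(ms,k,[*p,y]) for y in ([-.9,-.2,.5,1.3] if n!="small_hut" else [.3,.9])]])
g=ims["scene"][220:350,110:260][:,:,::-1]
cv2.imwrite("pics/c3.png",cv2.resize(g,None,fx=4.5,fy=4.5,interpolation=cv2.INTER_CUBIC))
# sections
o=lambda P:[back("top",(a/4+245,b/4+145),.024) for a,b in P]
for n,P in dict(tall=[(528,101),(622,102),(624,192),(530,191)],small=[(174,299),(251,296),(255,378),(178,381)],relay=[(475,281),(628,266),(638,374),(485,391)]).items():
    q=np.array(o(P));print(n,q.mean(0),q[1]-q[0],q[2]-q[3],q[3]-q[0],"yaw",np.arctan2(*(q[0]+q[3]-q[1]-q[2])[::-1]))
q=np.array([back("top",(a/4+245,b/4+145),.016) for a,b in[(50,76),(350,103),(342,220),(42,196)]])
print("lamp",q.mean(0),np.arctan2(*(q[0]-q[1])[::-1]),np.linalg.norm(q[0]-q[1]),np.linalg.norm(q[0]-q[3]),back("top",(199/4+245,146/4+145),.022))
E
timeout 300 python3 go.py
```

```text
top [115 214  35  26 622]
scene [ 146  287   44   39 1022]
relay_case (array([ 0.449,  0.365, -1.844]), np.float64(0.21)) (array([0.449, 0.366, 1.295]), np.float64(0.209)) (array([0.449, 0.366, 1.323]), np.float64(0.211)) (array([0.448, 0.366, 1.289]), np.float64(0.212))
top [130 165  22  20 271]
scene [127 245  23  26 437]
small_hut (array([0.589, 0.344, 0.604]), np.float64(0.127)) (array([0.589, 0.344, 0.637]), np.float64(0.131))
top [167 210  26  27 496]
scene [201 237  27  43 845]
tall_hut_01 (array([ 0.455,  0.226, -0.364]), np.float64(0.127)) (array([ 0.454,  0.226, -0.369]), np.float64(0.131)) (array([0.456, 0.222, 0.732]), np.float64(0.274)) (array([0.457, 0.226, 1.186]), np.float64(0.282))
tall_hut_0-1 (array([ 0.457,  0.225, -0.365]), np.float64(0.155)) (array([ 0.457,  0.225, -0.365]), np.float64(0.156)) (array([0.458, 0.223, 0.825]), np.float64(0.262)) (array([0.456, 0.227, 1.288]), np.float64(0.253))
tall_hut_11 (array([ 0.457,  0.224, -0.372]), np.float64(0.145)) (array([ 0.456,  0.224, -0.386]), np.float64(0.143)) (array([0.457, 0.222, 0.805]), np.float64(0.277)) (array([0.456, 0.227, 1.206]), np.float64(0.288))
tall_hut_1-1 (array([ 0.456,  0.227, -0.34 ]), np.float64(0.127)) (array([ 0.456,  0.227, -0.333]), np.float64(0.127)) (array([0.455, 0.224, 0.816]), np.float64(0.261)) (array([0.456, 0.227, 1.232]), np.float64(0.248))
tall [ 0.58  -0.342] [ 0.    -0.065] [ 0.    -0.065] [-0.063  0.001] yaw 1.5735488464644787
small [ 0.444 -0.091] [ 0.003 -0.053] [ 0.003 -0.052] [-0.055 -0.003] yaw 1.622983473285147
relay [ 0.454 -0.323] [ 0.012 -0.105] [ 0.013 -0.104] [-0.074 -0.004] yaw 1.6873457798493343
lamp [ 0.576 -0.079] 1.4926766266067446 0.21158590051623039 0.08544437378545243 [ 0.577 -0.081]
```

View pics/c3.png

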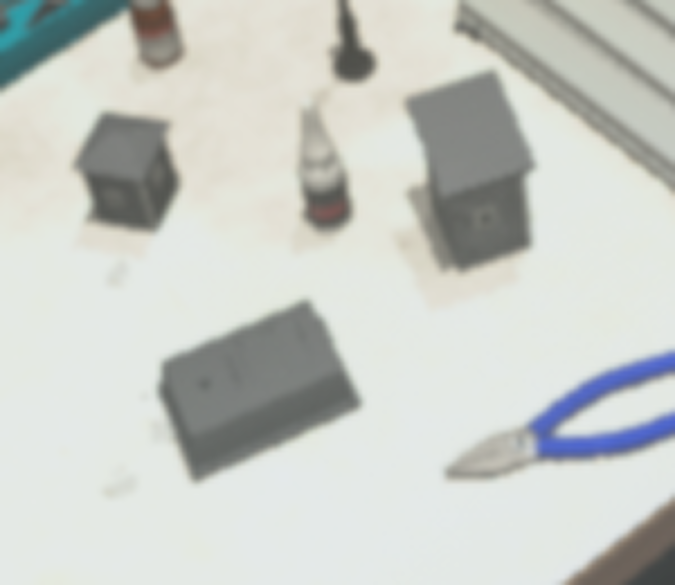

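```bash
python3 - <<'E'
from h import *
np.set_printoptions(precision=4,suppress=True)
t=lambda P,z:np.array([back("top",(a/4.2+90,b/4.2+125),z) for a,b in P])
s=lambda P,z:np.array([back("scene",(a/4.5+110,b/4.5+220),z) for a,b in P])
q=t([(137,377),(240,402),(213,478),(107,447)],.03);print("relay top",q.mean(0),q)
q=s([(305,302),(332,380),(190,430),(163,365)],.03);print("relay scene",q.mean(0),q)
print("bottom edge: top",t([(252,405),(232,482)],0),"scene",s([(360,403),(197,478)],0))
print("glue",t([(318,335)],0),s([(328,212)],0),"oil",t([(332,103)],0),s([(162,53)],0),"lamp",t([(433,221)],.003),s([(355,65)],.003),"lamp head",t([(405,194)],.1))
for n in("lamp_post","glue_bottle","oil_bottle","relay_case"):
  for c in("top","scene"):
    r=mark_of(c,n)
    if r:print(n,c,back(c,r[0]["location"],0),r[0]["conf"])
E
```

```text
relay top [0.4461 0.3623] [[0.4772 0.3884]
 [0.462  0.3208]
 [0.4132 0.3353]
 [0.432  0.4046]]
relay scene [0.4464 0.367 ] [[0.4584 0.3262]
 [0.4143 0.3423]
 [0.4375 0.4045]
 [0.4754 0.3948]]
bottom edge: top [[0.4616 0.3218]
 [0.4108 0.3322]] scene [[0.4134 0.3314]
 [0.4334 0.4096]]
glue [[0.509  0.2802]] [[0.5165 0.2754]] oil [[0.6689 0.2786]] [[0.6728 0.2772]] lamp [[0.5871 0.2056]] [[0.5873 0.2053]] lamp head [[0.5864 0.206 ]]
lamp_post top [0.5892 0.2036] 0.45
lamp_post scene [0.5897 0.2023] 0.43
glue_bottle top [0.5114 0.2804] 0.39
glue_bottle scene [0.5142 0.273 ] 0.6
oil_bottle top [0.6772 0.2832] 0.65
oil_bottle scene [0.662  0.2755] 0.62
relay_case top [ 0.5821 -0.3418] 0.75
relay_case scene [0.5961 0.202 ] 0.67
```

```bash
python3 -m handwheel '[{"delta_pos":[0.9,0.9,0],"dr":[0,0,6]},{"delta_pos":[0.9,0.9,0],"dr":[0,0,6]},{"delta_pos":[0.9,0.9,0],"dr":[0,0,6]},{"delta_pos":[0.9,0.9,0],"dr":[0,0,6]},{"delta_pos":[0.9,0.9,0],"dr":[0,0,6]},{"delta_pos":[0.9,0.9,0],"dr":[0,0,6]},{"delta_pos":[0.9,0.9,0],"dr":[0,0,6]},{"delta_pos":[0.7,0.9,0],"dr":[0,0,6]},{"delta_pos":[0,0.9,0],"dr":[0,0,4]},{"delta_pos":[0,0.9,0],"dr":[0,0,0]}]' -1 15
```

```text
t: 2.75
eef_pos: [0.4589, -0.3563, 0.2452]
ee_rot: [3.141, 0.0, -1.854]
force: [-0.3, 0.1, 0.5]
width: 0.0873
gripper_force: 0.0
```

```bash
R='x'; python3 -m handwheel '[{"delta_pos":[0,1,0],"dr":[0,0,0]},{"delta_pos":[0,1,0],"dr":[0,0,0]},{"delta_pos":[0,1,0],"dr":[0,0,0]},{"delta_pos":[0,1,0],"dr":[0,0,0]},{"delta_pos":[0,1,0],"dr":[0,0,0]},{"delta_pos":[0,1,0],"dr":[0,0,0]},{"delta_pos":[0,1,0],"dr":[0,0,0]},{"delta_pos":[0,1,0],"dr":[0,0,0]},{"delta_pos":[0,1,0],"dr":[0,0,0]},{"delta_pos":[0,1,0],"dr":[0,0,0]}]' && python3 -m handwheel '[{"delta_pos":[0,1,0],"dr":[0,0,0]},{"delta_pos":[0,1,0],"dr":[0,0,0]},{"delta_pos":[0,1,0],"dr":[0,0,0]},{"delta_pos":[0,1,0],"dr":[0,0,0]},{"delta_pos":[0,1,0],"dr":[0,0,0]},{"delta_pos":[0,1,0],"dr":[0,0,0]},{"delta_pos":[0,1,0],"dr":[0,0,0]},{"delta_pos":[0,1,0],"dr":[0,0,0]},{"delta_pos":[0,1,0],"dr":[0,0,0]},{"delta_pos":[0,1,0],"dr":[0,0,0]}]' && python3 -m handwheel '[{"delta_pos":[-0.1,1,0],"dr":[0,0,0]},{"delta_pos":[-0.1,1,0],"dr":[0,0,0]},{"delta_pos":[-0.1,1,0],"dr":[0,0,0]},{"delta_pos":[-0.1,1,0],"dr":[0,0,0]},{"delta_pos":[0,0,0],"dr":[0,0,0]},{"delta_pos":[0,0,0],"dr":[0,0,0]}]'
```

```text
t: 3.75
eef_pos: [0.4582, -0.0564, 0.2459]
ee_rot: [-3.141, 0.0, -1.857]
force: [1.3, -0.8, -0.1]
width: 0.088
gripper_force: 0.0
t: 4.75
eef_pos: [0.4582, 0.2437, 0.2458]
ee_rot: [-3.141, 0.0, -1.857]
force: [1.2, 0.2, -0.7]
width: 0.0874
gripper_force: 0.0
t: 5.35
eef_pos: [0.446, 0.3628, 0.2452]
ee_rot: [3.141, -0.001, -1.856]
force: [-0.1, -0.6, 0.0]
width: 0.0877
gripper_force: 0.0
```

```bash
python3 -m handwheel '[{"delta_pos":[0,0,-1],"dr":[0,0,0]},{"delta_pos":[0,0,-1],"dr":[0,0,0]},{"delta_pos":[0,0,-1],"dr":[0,0,0]},{"delta_pos":[0,0,-1],"dr":[0,0,0]},{"delta_pos":[0,0,-1],"dr":[0,0,0]},{"delta_pos":[0,0,-0.7],"dr":[0,0,0]},{"delta_pos":[0,0,0],"dr":[0,0,0]}]'; python3 - <<'E'
from h import *
save("scene","s1.png",(90,180,340,360),3)
E
```

```text
t: 6.05
eef_pos: [0.4453, 0.3598, 0.072]
ee_rot: [3.14, -0.005, -1.859]
force: [-0.4, -0.9, 0.5]
width: 0.0874
gripper_force: 0.0
```

View pics/s1.png

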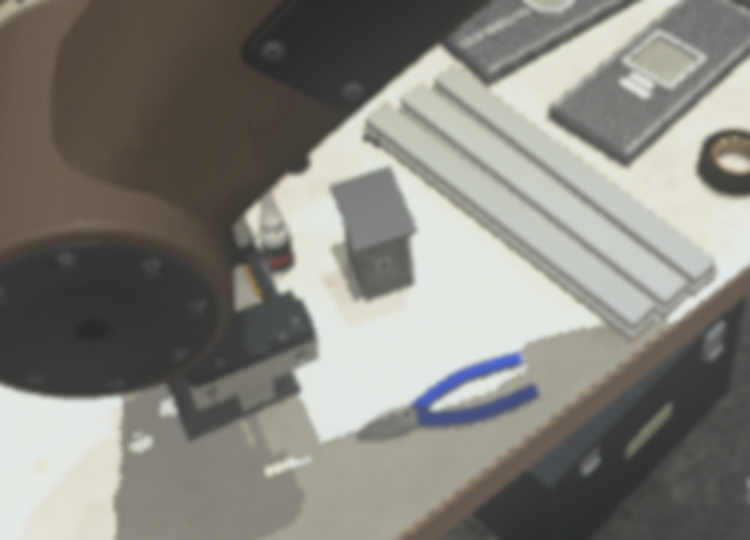

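The gripper hangs over the case (~(250,370) px in the crop), clear of the glue bottle (275,235) and the tall hut. I'll go down and close.

```bash
python3 -m handwheel '[{"delta_pos":[0,0.1,-0.7],"dr":[0,0,0]},{"delta_pos":[0,0.05,-0.65],"dr":[0,0,0]},{"delta_pos":[0,0,0],"dr":[0,0,0]}]' && python3 -m handwheel '[{"delta_pos":[0,0,0],"dr":[0,0,0]},{"delta_pos":[0,0,0],"dr":[0,0,0]},{"delta_pos":[0,0,0],"dr":[0,0,0]},{"delta_pos":[0,0,0],"dr":[0,0,0]},{"delta_pos":[0,0,0],"dr":[0,0,0]},{"delta_pos":[0,0,0],"dr":[0,0,0]},{"delta_pos":[0,0,0],"dr":[0,0,0]}]' 1 15
```

```text
t: 6.4
eef_pos: [0.4461, 0.3662, 0.0337]
ee_rot: [3.141, -0.001, -1.858]
force: [0.4, -0.7, -0.7]
width: 0.0873
gripper_force: 0.0
t: 7.1
eef_pos: [0.4465, 0.3671, 0.0347]
ee_rot: [-3.141, 0.001, -1.857]
force: [-1.9, -0.7, 5.9]
width: 0.0556
gripper_force: 14.9
```

```bash
python3 -m handwheel '[{"delta_pos":[0,0,0.4],"dr":[0,0,0]},{"delta_pos":[0,0,0.8],"dr":[0,0,0]},{"delta_pos":[0,0,1],"dr":[0,0,0]},{"delta_pos":[0,0,1],"dr":[0,0,0]},{"delta_pos":[0,0,0.8],"dr":[0,0,0]},{"delta_pos":[0,-0.3,0.5],"dr":[0,0,0]},{"delta_pos":[0,-0.6,0],"dr":[0,0,3]},{"delta_pos":[0,-0.9,0],"dr":[0,0,4]},{"delta_pos":[0,-1,0],"dr":[0,0,4]},{"delta_pos":[0,-1,0],"dr":[0,0,4]}]' && python3 -m handwheel '[{"delta_pos":[0,-1,0],"dr":[0,0,4]},{"delta_pos":[0,-1,0],"dr":[0,0,4]},{"delta_pos":[0,-1,0],"dr":[0,0,0]},{"delta_pos":[0,-1,0],"dr":[0,0,0]},{"delta_pos":[0,-1,0],"dr":[0,0,0]},{"delta_pos":[0,-1,0],"dr":[0,0,0]},{"delta_pos":[0,-1,0],"dr":[0,0,0]},{"delta_pos":[0,-1,0],"dr":[0,0,0]},{"delta_pos":[0,-1,0],"dr":[0,0,0]},{"delta_pos":[0,-1,0],"dr":[0,0,0]}]' && python3 -m handwheel '[{"delta_pos":[0.1,-1,0],"dr":[0,0,0]},{"delta_pos":[0.1,-1,0],"dr":[0,0,0]},{"delta_pos":[0.1,-1,0],"dr":[0,0,0]},{"delta_pos":[0,-1,0],"dr":[0,0,0]},{"delta_pos":[0,-1,0],"dr":[0,0,0]},{"delta_pos":[0,-1,0],"dr":[0,0,0]},{"delta_pos":[0,-1,0],"dr":[0,0,0]},{"delta_pos":[0,-0.8,0],"dr":[0,0,0]},{"delta_pos":[0,-0.4,0],"dr":[0,0,0]},{"delta_pos":[0,0,0],"dr":[0,0,0]}]'
```

```text
t: 8.1
eef_pos: [0.4457, 0.251, 0.1689]
ee_rot: [3.141, -0.001, -1.592]
force: [0.1, 0.8, -0.4]
width: 0.0562
gripper_force: 14.9
t: 9.1
eef_pos: [0.4453, -0.0488, 0.169]
ee_rot: [3.141, 0.0, -1.456]
force: [0.5, -0.3, -0.5]
width: 0.0557
gripper_force: 14.9
t: 10.1
eef_pos: [0.4544, -0.2942, 0.1686]
ee_rot: [3.14, 0.0, -1.458]
force: [-0.3, 0.3, -0.5]
width: 0.0559
gripper_force: 14.9
```

```bash
python3 -m handwheel '[{"delta_pos":[0,-0.5,-0.4],"dr":[0,0,0]},{"delta_pos":[0,-0.4,-0.8],"dr":[0,0,0]},{"delta_pos":[0,0,-0.8],"dr":[0,0,0]},{"delta_pos":[0,0,-0.6],"dr":[0,0,0]},{"delta_pos":[0,0,0],"dr":[0,0,0]}]'; python3 - <<'E'
from h import *
a=[]
for c,q in(("scene",(270,110,430,230)),("top",(320,130,450,250))):
    g=grab_frame(c)[q[1]:q[3],q[0]:q[2],::-1];a.append(cv2.resize(g,(400,400 if c=="top" else 300),interpolation=cv2.INTER_CUBIC))
o=np.zeros((400,800,3),np.uint8);o[:300,:400]=a[0];o[:400,400:]=a[1];cv2.imwrite("pics/s2.png",o)
E
```

```text
t: 10.6
eef_pos: [0.4532, -0.3191, 0.0881]
ee_rot: [3.137, 0.003, -1.456]
force: [-0.3, -0.3, -1.0]
width: 0.0563
gripper_force: 14.9
```

View pics/s2.png

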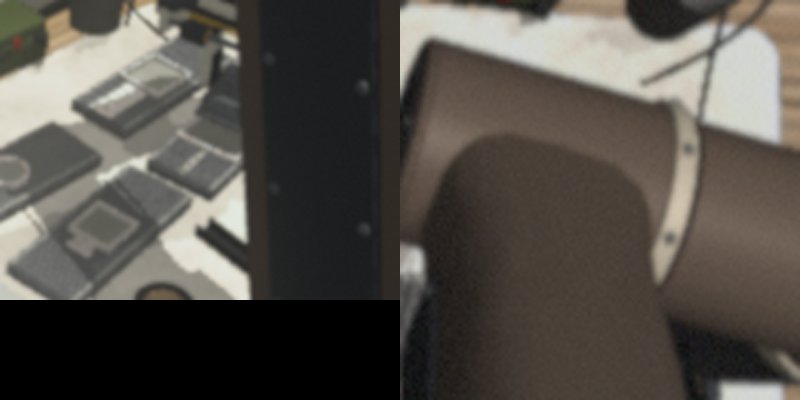

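```bash
python3 -m handwheel '[{"delta_pos":[0,-0.1,-0.4],"dr":[0,0,0]},{"delta_pos":[0,0,-0.4],"dr":[0,0,0]},{"delta_pos":[0,0,-0.25],"dr":[0,0,0]},{"delta_pos":[0,0,0],"dr":[0,0,0]},{"delta_pos":[0,0,0],"dr":[0,0,0]}]'
```

```text
t: 11.2
eef_pos: [0.4553, -0.3232, 0.0594]
ee_rot: [3.141, 0.0, -1.456]
force: [-0.3, 0.7, -0.1]
width: 0.0564
gripper_force: 14.9
```

```bash
python3 -m handwheel '[{"delta_pos":[0,0.05,-0.1],"dr":[0,0,0]},{"delta_pos":[0,0,-0.07],"dr":[0,0,0]},{"delta_pos":[0,0,0],"dr":[0,0,0]},{"delta_pos":[0,0,0],"dr":[0,0,0]}]'
```

```text
t: 11.6
eef_pos: [0.4554, -0.3216, 0.0546]
ee_rot: [-3.141, -0.0, -1.456]
force: [0.3, -0.7, -0.9]
width: 0.056
gripper_force: 14.9
```

```bash
python3 -m handwheel '[{"delta_pos":[0,0,-0.06],"dr":[0,0,0]},{"delta_pos":[0,0,0],"dr":[0,0,0]},{"delta_pos":[0,0,0],"dr":[0,0,0]}]'; python3 -m handwheel '[{"delta_pos":[0,0,-0.03],"dr":[0,0,0]},{"delta_pos":[0,0,0],"dr":[0,0,0]},{"delta_pos":[0,0,0],"dr":[0,0,0]}]'
```

```text
t: 11.9
eef_pos: [0.4555, -0.3217, 0.0527]
ee_rot: [-3.141, -0.0, -1.456]
force: [0.6, -0.6, -0.3]
width: 0.0562
gripper_force: 14.9
t: 12.2
eef_pos: [0.4555, -0.3217, 0.0527]
ee_rot: [-3.141, -0.0, -1.455]
force: [-1.6, 1.9, 9.0]
width: 0.0563
gripper_force: 14.9
```

```bash
python3 -m handwheel '[{"delta_pos":[0,0,0],"dr":[0,0,0]},{"delta_pos":[0,0,0],"dr":[0,0,0]},{"delta_pos":[0,0,0],"dr":[0,0,0]},{"delta_pos":[0,0,0],"dr":[0,0,0]},{"delta_pos":[0,0,0.4],"dr":[0,0,0]},{"delta_pos":[0,0,0.8],"dr":[0,0,0]},{"delta_pos":[0,0,1],"dr":[0,0,0]},{"delta_pos":[0,0,1],"dr":[0,0,0]},{"delta_pos":[0,0.5,1],"dr":[0,0,0]},{"delta_pos":[0,1,1],"dr":[0,0,0]}]' -1 && python3 -m handwheel '[{"delta_pos":[0,1,0.5],"dr":[0,0,3]},{"delta_pos":[0,1,0],"dr":[0,0,3]},{"delta_pos":[0,1,0],"dr":[0,0,3]},{"delta_pos":[0.1,1,0],"dr":[0,0,3]},{"delta_pos":[0.3,1,0],"dr":[0,0,3]},{"delta_pos":[0.3,1,0],"dr":[0,0,3]},{"delta_pos":[0.3,1,0],"dr":[0,0,3]},{"delta_pos":[0.3,1,0],"dr":[0,0,3]},{"delta_pos":[0.3,1,0],"dr":[0,0,3]},{"delta_pos":[0.3,1,0],"dr":[0,0,2]}]' && python3 -m handwheel '[{"delta_pos":[0.3,1,0],"dr":[0,0,0]},{"delta_pos":[0.3,1,0],"dr":[0,0,0]},{"delta_pos":[0.3,1,0],"dr":[0,0,0]},{"delta_pos":[0.3,1,0],"dr":[0,0,0]},{"delta_pos":[0.3,1,0],"dr":[0,0,0]},{"delta_pos":[0.3,1,0],"dr":[0,0,0]},{"delta_pos":[0.3,1,0],"dr":[0,0,0]},{"delta_pos":[0.3,1,0],"dr":[0,0,0]},{"delta_pos":[0,1,0],"dr":[0,0,0]},{"delta_pos":[0,0,0],"dr":[0,0,0]}]'
python3 - <<'E'
from h import *
save("top","t3.png",(245,145,445,270),4)
E
```

```text
t: 13.2
eef_pos: [0.4552, -0.2772, 0.2097]
ee_rot: [-3.141, -0.001, -1.458]
force: [1.4, 1.9, 0.4]
width: 0.0872
gripper_force: 0.0
t: 14.2
eef_pos: [0.5125, 0.0246, 0.2238]
ee_rot: [-3.141, -0.0, -0.947]
force: [1.0, -0.7, -0.6]
width: 0.0879
gripper_force: 0.0
t: 15.2
eef_pos: [0.5844, 0.2963, 0.2229]
ee_rot: [-3.141, -0.0, -0.947]
force: [-1.2, -0.6, 0.1]
width: 0.0875
gripper_force: 0.0
```

View pics/t3.png

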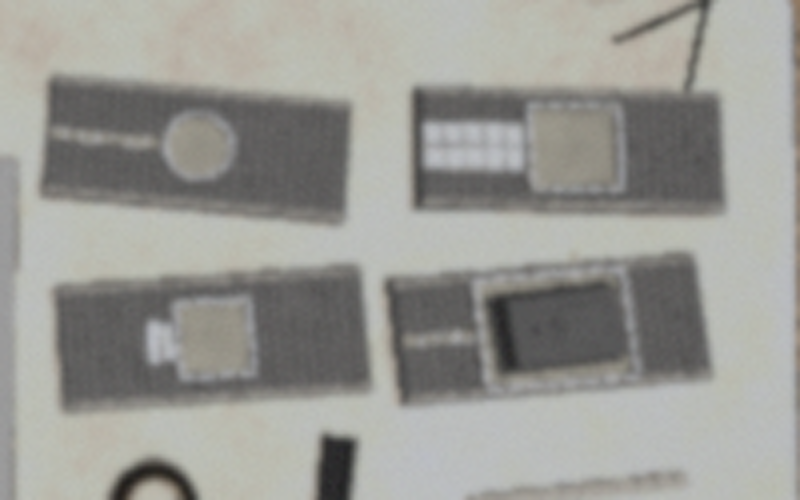

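```bash
python3 -m handwheel '[{"delta_pos":[0.15,0.8,0],"dr":[0,0,0]},{"delta_pos":[0,0.8,-0.5],"dr":[0,0,0]},{"delta_pos":[0,0,-1],"dr":[0,0,0]},{"delta_pos":[0,0,-1],"dr":[0,0,0]},{"delta_pos":[0,0,-1],"dr":[0,0,0]},{"delta_pos":[0,0,-0.4],"dr":[0,0,0]},{"delta_pos":[0,0,0],"dr":[0,0,0]},{"delta_pos":[0,0,0],"dr":[0,0,0]}]' -0.4 10;  python3 - <<'E'
from h import *
save("scene","s4.png",(60,170,260,320),4)
E
```

```text
t: 16.05
eef_pos: [0.5894, 0.3416, 0.1068]
ee_rot: [-3.141, -0.0, -0.949]
force: [0.1, 0.1, 0.3]
width: 0.0613
gripper_force: 0.0
```

View pics/s4.png

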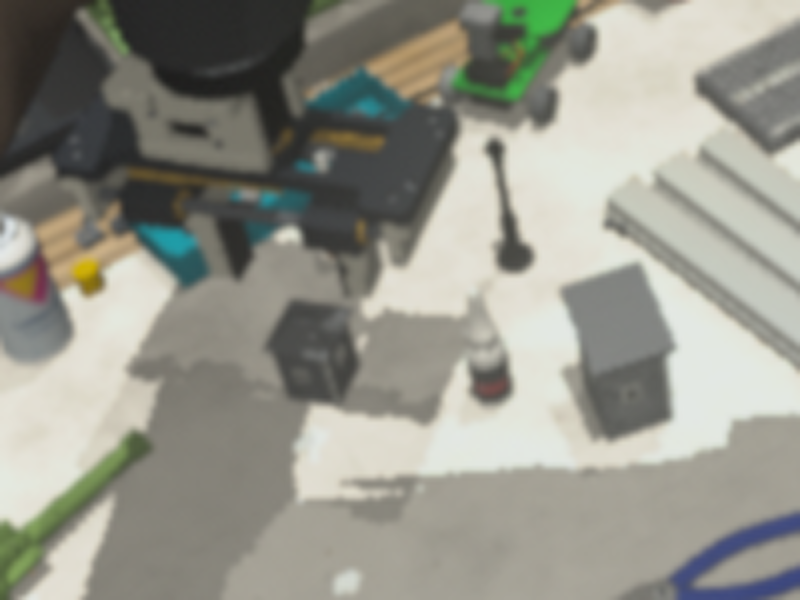

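```bash
python3 -m handwheel '[{"delta_pos":[0,0.07,-0.6],"dr":[0,0,0]},{"delta_pos":[0,0,-0.6],"dr":[0,0,0]},{"delta_pos":[0,0,-0.4],"dr":[0,0,0]},{"delta_pos":[0,0,0],"dr":[0,0,0]},{"delta_pos":[0,0,0],"dr":[0,0,0]}]' && python3 -m handwheel '[{"delta_pos":[0,0,0],"dr":[0,0,0]},{"delta_pos":[0,0,0],"dr":[0,0,0]},{"delta_pos":[0,0,0],"dr":[0,0,0]},{"delta_pos":[0,0,0],"dr":[0,0,0]},{"delta_pos":[0,0,0],"dr":[0,0,0]},{"delta_pos":[0,0,0],"dr":[0,0,0]}]' 1 10
```

```text
t: 16.6
eef_pos: [0.5894, 0.3438, 0.0587]
ee_rot: [-3.141, -0.0, -0.949]
force: [0.8, 0.2, -0.4]
width: 0.0614
gripper_force: 0.0
t: 17.2
eef_pos: [0.5891, 0.3437, 0.0581]
ee_rot: [-3.141, -0.0, -0.949]
force: [0.3, 0.6, 1.8]
width: 0.0369
gripper_force: 10.0
```

```bash
python3 -m handwheel '[{"delta_pos":[0,0,0.3],"dr":[0,0,0]},{"delta_pos":[0,0,0.5],"dr":[0,0,0]},{"delta_pos":[0,0,0.7],"dr":[0,0,0]},{"delta_pos":[0,0,0],"dr":[0,0,0]}]'; python3 - <<'E'
from h import *
save("scene","s5.png",(60,170,260,320),4)
E
```

```text
t: 17.6
eef_pos: [0.5905, 0.3447, 0.1072]
ee_rot: [-3.136, 0.0, -0.949]
force: [1.1, 0.0, 0.5]
width: 0.0365
gripper_force: 10.0
```

View pics/s5.png

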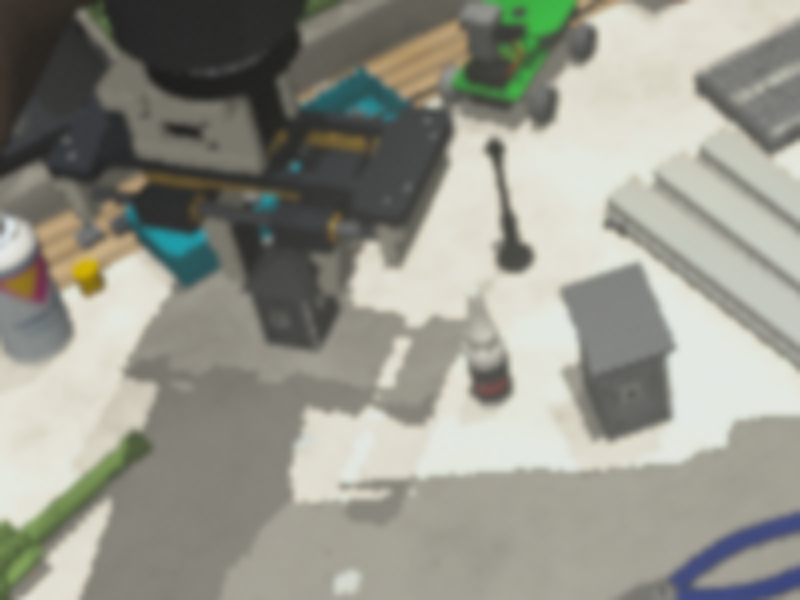

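```bash
python3 -m handwheel '[{"delta_pos":[0,0,0.7],"dr":[0,0,0]},{"delta_pos":[0,0,1],"dr":[0,0,0]},{"delta_pos":[-0.1,-0.4,0.8],"dr":[0,0,-2.7]},{"delta_pos":[-0.3,-0.8,0.4],"dr":[0,0,-3]},{"delta_pos":[-0.4,-1,0],"dr":[0,0,-3]},{"delta_pos":[-0.4,-1,0],"dr":[0,0,-3]},{"delta_pos":[-0.4,-1,0],"dr":[0,0,-3]},{"delta_pos":[-0.4,-1,0],"dr":[0,0,-3]},{"delta_pos":[-0.4,-1,0],"dr":[0,0,-3]},{"delta_pos":[-0.4,-1,0],"dr":[0,0,-3]}]' && python3 -m handwheel '[{"delta_pos":[-0.4,-1,0],"dr":[0,0,-3]},{"delta_pos":[-0.4,-1,0],"dr":[0,0,-3]},{"delta_pos":[-0.4,-1,0],"dr":[0,0,-3]},{"delta_pos":[-0.4,-1,0],"dr":[0,0,0]},{"delta_pos":[-0.4,-1,0],"dr":[0,0,0]},{"delta_pos":[-0.4,-1,0],"dr":[0,0,0]},{"delta_pos":[-0.1,-0.9,0],"dr":[0,0,0]},{"delta_pos":[0,-0.4,-0.5],"dr":[0,0,0]},{"delta_pos":[0,0,0],"dr":[0,0,0]},{"delta_pos":[0,0,0],"dr":[0,0,0]}]'
```

```text
t: 18.65
eef_pos: [0.5038, 0.1262, 0.1898]
ee_rot: [3.141, 0.0, -1.365]
force: [0.6, -1.2, -0.8]
width: 0.0375
gripper_force: 10.0
t: 19.65
eef_pos: [0.4295, -0.0917, 0.1748]
ee_rot: [3.141, -0.0, -1.521]
force: [0.5, 0.5, 0.1]
width: 0.0369
gripper_force: 10.0
```

```bash
python3 -m handwheel '[{"delta_pos":[0.3,0,-0.3],"dr":[0,0,0]},{"delta_pos":[0.18,0,-0.7],"dr":[0,0,0]},{"delta_pos":[0,0,-0.8],"dr":[0,0,0]},{"delta_pos":[0,0,-0.7],"dr":[0,0,0]},{"delta_pos":[0,0,-0.4],"dr":[0,0,0]},{"delta_pos":[0,0,0],"dr":[0,0,0]},{"delta_pos":[0,0,0],"dr":[0,0,0]}]';  python3 - <<'E'
from h import *
a=[]
for c,q in(("scene",(240,140,390,270)),("top",(260,170,380,270))):
    g=grab_frame(c)[q[1]:q[3],q[0]:q[2],::-1];a.append(cv2.resize(g,(400,346),interpolation=cv2.INTER_CUBIC))
cv2.imwrite("pics/s6.png",np.hstack(a))
E
```

```text
t: 20.35
eef_pos: [0.4449, -0.091, 0.0878]
ee_rot: [3.141, -0.0, -1.519]
force: [1.0, 0.5, -0.6]
width: 0.0368
gripper_force: 10.0
```

View pics/s6.png

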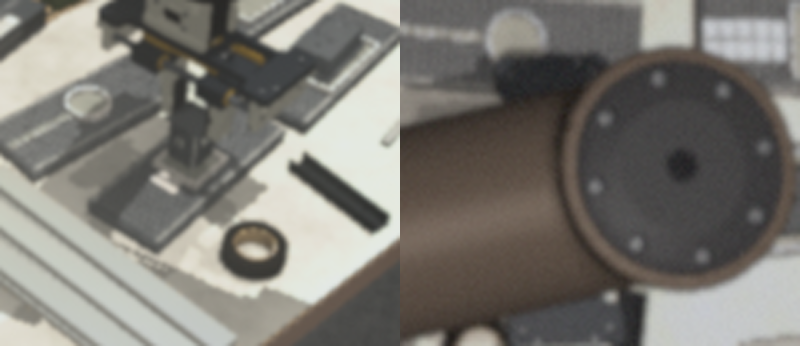

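The hut is upright over the small-hut slab (about (195,165) in the left crop), inside the kerb.

```bash
python3 -m handwheel '[{"delta_pos":[0,0,-0.2],"dr":[0,0,0]},{"delta_pos":[0,0,-0.1],"dr":[0,0,0]},{"delta_pos":[0,0,0],"dr":[0,0,0]},{"delta_pos":[0,0,0],"dr":[0,0,0]}]';python3 -m handwheel '[{"delta_pos":[0,0,-0.06],"dr":[0,0,0]},{"delta_pos":[0,0,0],"dr":[0,0,0]},{"delta_pos":[0,0,0],"dr":[0,0,0]}]';python3 -m handwheel '[{"delta_pos":[0,0,-0.04],"dr":[0,0,0]},{"delta_pos":[0,0,0],"dr":[0,0,0]},{"delta_pos":[0,0,0],"dr":[0,0,0]}]'
```

```text
t: 20.85
eef_pos: [0.4442, -0.0916, 0.0788]
ee_rot: [3.142, -0.0, -1.52]
force: [0.2, -0.1, -0.6]
width: 0.0373
gripper_force: 10.0
t: 21.15
eef_pos: [0.4442, -0.0916, 0.077]
ee_rot: [3.142, -0.0, -1.52]
force: [-0.3, 0.4, -0.3]
width: 0.0366
gripper_force: 10.0
t: 21.45
eef_pos: [0.4446, -0.0915, 0.076]
ee_rot: [-3.141, -0.0, -1.52]
force: [0.2, -0.1, 3.2]
width: 0.0367
gripper_force: 10.0
```

```bash
python3 -m handwheel '[{"delta_pos":[0,0,0],"dr":[0,0,0]},{"delta_pos":[0,0,0],"dr":[0,0,0]},{"delta_pos":[0,0,0],"dr":[0,0,0]},{"delta_pos":[0,0,0],"dr":[0,0,0]},{"delta_pos":[0,0,0.4],"dr":[0,0,0]},{"delta_pos":[0,0,0.8],"dr":[0,0,0]},{"delta_pos":[0,0,1],"dr":[0,0,0]},{"delta_pos":[0,0,1],"dr":[0,0,0]},{"delta_pos":[0,0.4,0.8],"dr":[0,0,4]},{"delta_pos":[0,0.8,0],"dr":[0,0,6]}]' -0.4 && python3 -m handwheel '[{"delta_pos":[0,1,0],"dr":[0,0,7]},{"delta_pos":[0,1,0],"dr":[0,0,7]},{"delta_pos":[0,1,0],"dr":[0,0,7]},{"delta_pos":[0,1,0],"dr":[0,0,7]},{"delta_pos":[0,1,0],"dr":[0,0,7]},{"delta_pos":[0.1,1,0],"dr":[0,0,7]},{"delta_pos":[0.1,1,0],"dr":[0,0,7]},{"delta_pos":[0.1,1,0],"dr":[0,0,7]},{"delta_pos":[0.1,1,0],"dr":[0,0,0]},{"delta_pos":[0,0.4,0],"dr":[0,0,0]}]' && python3 -m handwheel '[{"delta_pos":[0,0,0],"dr":[0,0,0]},{"delta_pos":[0,0,0],"dr":[0,0,0]}]'
python3 - <<'E'
from h import *
a=[]
for c,q in(("scene",(140,180,290,310)),("top",(260,130,450,270))):
    g=grab_frame(c)[q[1]:q[3],q[0]:q[2],::-1];a.append(cv2.resize(g,(400,int(400*g.shape[0]/g.shape[1])),interpolation=cv2.INTER_CUBIC)[:290])
cv2.imwrite("pics/s7.png",np.hstack(a))
E
```

```text
t: 22.45
eef_pos: [0.446, -0.0556, 0.199]
ee_rot: [-3.136, -0.0, -1.344]
force: [0.4, 0.6, -0.2]
width: 0.0609
gripper_force: 0.0
t: 23.45
eef_pos: [0.4565, 0.2286, 0.1955]
ee_rot: [3.142, -0.0, -0.367]
force: [-0.4, 0.4, 0.3]
width: 0.0614
gripper_force: 0.0
t: 23.65
eef_pos: [0.4558, 0.2259, 0.1954]
ee_rot: [3.141, 0.001, -0.368]
force: [0.1, -0.5, 0.2]
width: 0.0613
gripper_force: 0.0
```

View pics/s7.png

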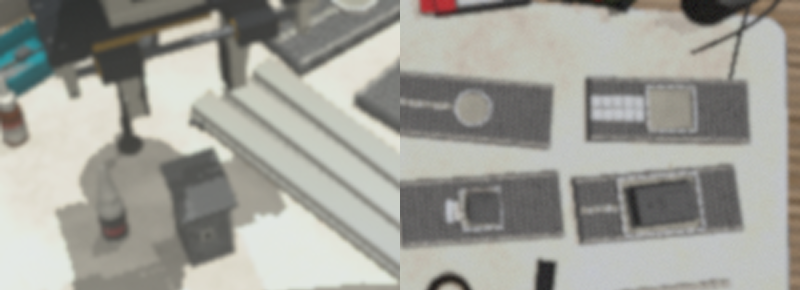

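The small hut sits square in its kerb. The tall hut and glue bottle stand below the gripper.

```bash
python3 -m handwheel '[{"delta_pos":[0,0,-0.6],"dr":[0,0,0]},{"delta_pos":[0,0,-1],"dr":[0,0,0]},{"delta_pos":[0,0,-0.9],"dr":[0,0,0]},{"delta_pos":[0,0,-0.5],"dr":[0,0,0]},{"delta_pos":[0,0,-0.5],"dr":[0,0,0]},{"delta_pos":[0,0,-0.5],"dr":[0,0,0]},{"delta_pos":[0,0,0],"dr":[0,0,0]},{"delta_pos":[0,0,0],"dr":[0,0,0]}]' -0.55 && python3 -m handwheel '[{"delta_pos":[0,0,0],"dr":[0,0,0]},{"delta_pos":[0,0,0],"dr":[0,0,0]},{"delta_pos":[0,0,0],"dr":[0,0,0]},{"delta_pos":[0,0,0],"dr":[0,0,0]},{"delta_pos":[0,0,0],"dr":[0,0,0]},{"delta_pos":[0,0,0],"dr":[0,0,0]}]' 1 10
```

```text
t: 24.55
eef_pos: [0.4564, 0.2258, 0.0761]
ee_rot: [3.141, -0.0, -0.369]
force: [-0.3, 0.4, 0.1]
width: 0.0676
gripper_force: 0.0
t: 25.15
eef_pos: [0.4565, 0.2267, 0.0763]
ee_rot: [-3.141, -0.001, -0.368]
force: [-0.7, -0.8, 6.9]
width: 0.048
gripper_force: 9.9
```

```bash
python3 -m handwheel '[{"delta_pos":[0,0,0.3],"dr":[0,0,0]},{"delta_pos":[0,0,0.7],"dr":[0,0,0]},{"delta_pos":[0,0,1],"dr":[0,0,0]},{"delta_pos":[0,0,1],"dr":[0,0,0]},{"delta_pos":[0,0,0.8],"dr":[0,0,0]},{"delta_pos":[0,-0.3,0.4],"dr":[0,0,0]},{"delta_pos":[0,-0.6,0],"dr":[0,0,2.3]},{"delta_pos":[0.1,-0.9,0],"dr":[0,0,3]},{"delta_pos":[0.2,-1,0],"dr":[0,0,4]},{"delta_pos":[0.3,-1,0],"dr":[0,0,4]}]' && python3 -m handwheel '[{"delta_pos":[0.3,-1,0],"dr":[0,0,4]},{"delta_pos":[0.3,-1,0],"dr":[0,0,4]},{"delta_pos":[0.3,-1,0],"dr":[0,0,0]},{"delta_pos":[0.3,-1,0],"dr":[0,0,0]},{"delta_pos":[0.3,-1,0],"dr":[0,0,0]},{"delta_pos":[0.3,-1,0],"dr":[0,0,0]},{"delta_pos":[0.3,-1,0],"dr":[0,0,0]},{"delta_pos":[0.3,-1,0],"dr":[0,0,0]},{"delta_pos":[0.3,-1,0],"dr":[0,0,0]},{"delta_pos":[0.3,-1,0],"dr":[0,0,0]}]' && python3 -m handwheel '[{"delta_pos":[0.3,-1,0],"dr":[0,0,0]},{"delta_pos":[0.2,-1,0],"dr":[0,0,0]},{"delta_pos":[0,-1,0],"dr":[0,0,0]},{"delta_pos":[0,-1,0],"dr":[0,0,0]},{"delta_pos":[0,-0.8,0],"dr":[0,0,0]},{"delta_pos":[0,-0.4,0],"dr":[0,0,0]},{"delta_pos":[0,0,0],"dr":[0,0,0]},{"delta_pos":[0,0,0],"dr":[0,0,0]}]'
```

```text
t: 26.15
eef_pos: [0.4734, 0.1109, 0.2014]
ee_rot: [3.141, 0.001, -0.133]
force: [1.1, -0.3, -1.0]
width: 0.0478
gripper_force: 9.9
t: 27.15
eef_pos: [0.5635, -0.1891, 0.201]
ee_rot: [-3.141, 0.001, 0.003]
force: [0.2, -0.0, -0.1]
width: 0.0477
gripper_force: 9.9
t: 27.95
eef_pos: [0.5787, -0.3433, 0.2012]
ee_rot: [-3.141, 0.001, 0.003]
force: [-0.6, 0.7, -0.2]
width: 0.0484
gripper_force: 9.9
```

```bash
python3 -m handwheel '[{"delta_pos":[0.05,0.04,-0.6],"dr":[0,0,0]},{"delta_pos":[0,0,-0.9],"dr":[0,0,0]},{"delta_pos":[0,0,-0.9],"dr":[0,0,0]},{"delta_pos":[0,0,-0.5],"dr":[0,0,0]},{"delta_pos":[0,0,-0.3],"dr":[0,0,0]},{"delta_pos":[0,0,0],"dr":[0,0,0]},{"delta_pos":[0,0,0],"dr":[0,0,0]}]'; python3 - <<'E'
from h import *
a=[]
for c,q in(("scene",(280,80,420,200)),("top",(330,120,450,240))):
    g=grab_frame(c)[q[1]:q[3],q[0]:q[2],::-1];a.append(cv2.resize(g,(400,400),interpolation=cv2.INTER_CUBIC))
cv2.imwrite("pics/s8.png",np.hstack(a))
E
```

```text
t: 28.65
eef_pos: [0.5814, -0.3424, 0.1068]
ee_rot: [3.141, -0.001, 0.004]
force: [0.1, 0.4, -0.2]
width: 0.0479
gripper_force: 9.9
```

View pics/s8.png

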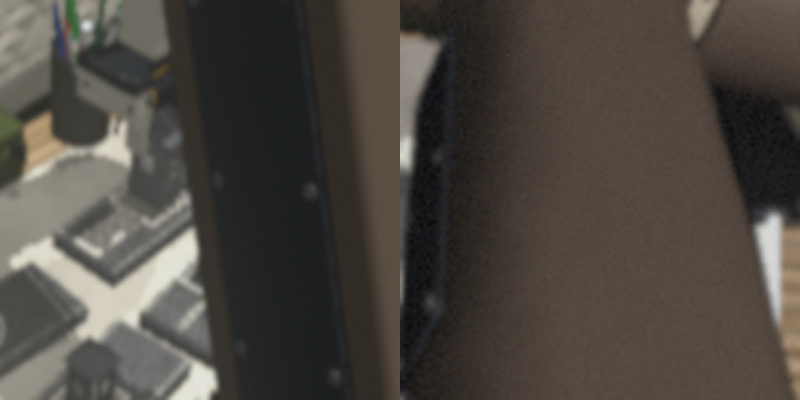

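The hut hangs upright over its slab; the body is near the pen cup but there is no contact force. Next I lower it gently.

```bash
python3 -m handwheel '[{"delta_pos":[-0.03,0,-0.2],"dr":[0,0,0]},{"delta_pos":[0,0,-0.1],"dr":[0,0,0]},{"delta_pos":[0,0,0],"dr":[0,0,0]},{"delta_pos":[0,0,0],"dr":[0,0,0]}]';python3 -m handwheel '[{"delta_pos":[0,0,-0.07],"dr":[0,0,0]},{"delta_pos":[0,0,0],"dr":[0,0,0]},{"delta_pos":[0,0,0],"dr":[0,0,0]}]';python3 -m handwheel '[{"delta_pos":[0,0,-0.04],"dr":[0,0,0]},{"delta_pos":[0,0,0],"dr":[0,0,0]},{"delta_pos":[0,0,0],"dr":[0,0,0]}]'
```

```text
t: 29.15
eef_pos: [0.5798, -0.3424, 0.0967]
ee_rot: [3.142, 0.0, 0.003]
force: [-0.3, -1.5, -0.3]
width: 0.0477
gripper_force: 9.9
t: 29.45
eef_pos: [0.5799, -0.3424, 0.0947]
ee_rot: [3.141, -0.0, 0.003]
force: [-0.2, -0.6, 0.1]
width: 0.0481
gripper_force: 9.9
t: 29.75
eef_pos: [0.5805, -0.3427, 0.0943]
ee_rot: [3.141, -0.002, 0.004]
force: [1.3, -1.2, 5.5]
width: 0.0478
gripper_force: 10.0
```

```bash
python3 -m handwheel '[{"delta_pos":[0,0,0],"dr":[0,0,0]},{"delta_pos":[0,0,0],"dr":[0,0,0]},{"delta_pos":[0,0,0],"dr":[0,0,0]},{"delta_pos":[0,0,0],"dr":[0,0,0]},{"delta_pos":[0,0,0.4],"dr":[0,0,0]},{"delta_pos":[0,0,0.8],"dr":[0,0,0]},{"delta_pos":[0,0,1],"dr":[0,0,0]},{"delta_pos":[0,0,1],"dr":[0,0,0]},{"delta_pos":[0,0.4,1],"dr":[0,0,0]},{"delta_pos":[0,0.8,0],"dr":[0,0,0]}]' -0.55 && python3 -m handwheel '[{"delta_pos":[0,1,0],"dr":[0,0,0]},{"delta_pos":[0,1,0],"dr":[0,0,0]},{"delta_pos":[0,1,0],"dr":[0,0,0]},{"delta_pos":[0,1,0],"dr":[0,0,0]},{"delta_pos":[0,1,0],"dr":[0,0,0]},{"delta_pos":[0,1,0],"dr":[0,0,0]},{"delta_pos":[0,1,0],"dr":[0,0,0]},{"delta_pos":[0,1,0],"dr":[0,0,0]},{"delta_pos":[0,1,0],"dr":[0,0,0]},{"delta_pos":[0,1,0],"dr":[0,0,0]}]' -0.4 && python3 -m handwheel '[{"delta_pos":[0,1,0],"dr":[0,0,0]},{"delta_pos":[0.1,1,0],"dr":[0,0,0]},{"delta_pos":[0.1,1,0],"dr":[0,0,0]},{"delta_pos":[0,1,0],"dr":[0,0,0]},{"delta_pos":[0,1,0],"dr":[0,0,0]},{"delta_pos":[0,1,0],"dr":[0,0,0]},{"delta_pos":[0,1,0],"dr":[0,0,0]},{"delta_pos":[0,0,0],"dr":[0,0,0]},{"delta_pos":[0,0,0],"dr":[0,0,0]}]'
python3 - <<'E'
from h import *
a=[]
for c,q in(("scene",(110,130,280,290)),("top",(260,130,430,290))):
    g=grab_frame(c)[q[1]:q[3],q[0]:q[2],::-1];a.append(cv2.resize(g,(400,376),interpolation=cv2.INTER_CUBIC))
cv2.imwrite("pics/s9.png",np.hstack(a))
E
```

```text
t: 30.75
eef_pos: [0.5818, -0.308, 0.2255]
ee_rot: [3.138, -0.008, 0.002]
force: [0.7, -0.0, -0.1]
width: 0.0682
gripper_force: 0.0
t: 31.75
eef_pos: [0.5798, -0.0051, 0.2206]
ee_rot: [-3.141, -0.001, 0.003]
force: [0.8, 0.4, 0.4]
width: 0.0609
gripper_force: 0.0
t: 32.65
eef_pos: [0.5857, 0.2042, 0.22]
ee_rot: [-3.142, -0.0, 0.005]
force: [0.0, -1.1, 0.1]
width: 0.0616
gripper_force: 0.0
```

View pics/s9.png

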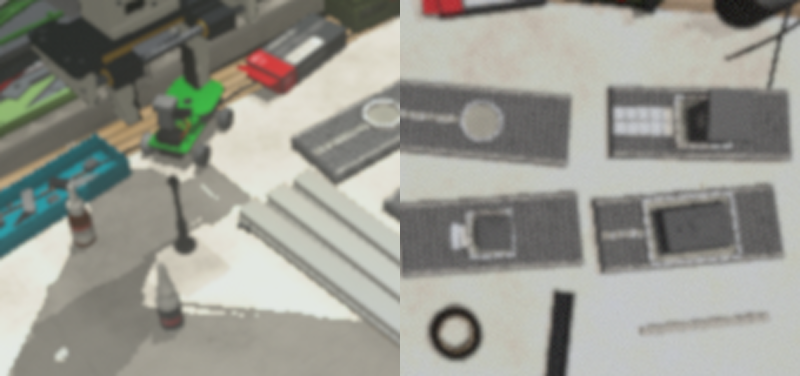

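Tall hut appears seated; the lamp is untouched, at (180,215) left. I descend onto the lamp post.

```bash
python3 -m handwheel '[{"delta_pos":[0.07,0.03,-0.6],"dr":[0,0,0]},{"delta_pos":[0,0,-0.9],"dr":[0,0,0]},{"delta_pos":[0,0,-0.9],"dr":[0,0,0]},{"delta_pos":[0,0,-0.9],"dr":[0,0,0]},{"delta_pos":[0,0,-0.7],"dr":[0,0,0]},{"delta_pos":[0,0,-0.7],"dr":[0,0,0]},{"delta_pos":[0,0,-0.35],"dr":[0,0,0]},{"delta_pos":[0,0,0],"dr":[0,0,0]},{"delta_pos":[0,0,0],"dr":[0,0,0]}]' && python3 -m handwheel '[{"delta_pos":[0,0,0],"dr":[0,0,0]},{"delta_pos":[0,0,0],"dr":[0,0,0]},{"delta_pos":[0,0,0],"dr":[0,0,0]},{"delta_pos":[0,0,0],"dr":[0,0,0]},{"delta_pos":[0,0,0],"dr":[0,0,0]},{"delta_pos":[0,0,0],"dr":[0,0,0]},{"delta_pos":[0,0,0],"dr":[0,0,0]},{"delta_pos":[0,0,0],"dr":[0,0,0]}]' 1 8; python3 - <<'E'
from h import *
save("scene","s10.png",(110,150,270,270),4)
E
```

```text
t: 33.65
eef_pos: [0.5885, 0.2044, 0.0688]
ee_rot: [-3.141, -0.001, 0.003]
force: [0.6, 0.2, 0.1]
width: 0.0612
gripper_force: 0.0
t: 34.45
eef_pos: [0.5879, 0.2046, 0.0679]
ee_rot: [3.142, 0.0, 0.003]
force: [-0.8, 0.2, -0.5]
width: 0.0121
gripper_force: 8.0
```

View pics/s10.png

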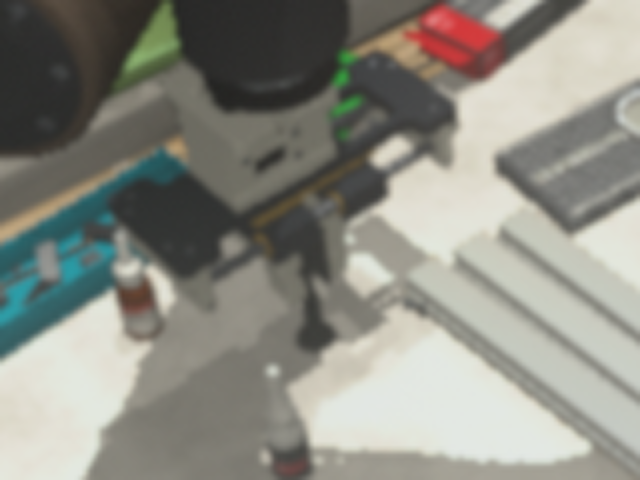

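```bash
python3 -m handwheel '[{"delta_pos":[0,0,0.3],"dr":[0,0,0]},{"delta_pos":[0,0,0.7],"dr":[0,0,0]},{"delta_pos":[0,0,0.9],"dr":[0,0,0]},{"delta_pos":[0,0,0.7],"dr":[0,0,0]},{"delta_pos":[0,-0.2,0.3],"dr":[0,0,0]},{"delta_pos":[0,-0.5,0],"dr":[0,0,0]},{"delta_pos":[0,-0.8,0],"dr":[0,0,0]},{"delta_pos":[-0.1,-1,0],"dr":[0,0,0]},{"delta_pos":[-0.1,-1,0],"dr":[0,0,0]},{"delta_pos":[-0.1,-1,0],"dr":[0,0,0]}]' && python3 -m handwheel '[{"delta_pos":[-0.1,-1,0],"dr":[0,0,0]},{"delta_pos":[0,-1,0],"dr":[0,0,0]},{"delta_pos":[0,-1,0],"dr":[0,0,0]},{"delta_pos":[0,-1,0],"dr":[0,0,0]},{"delta_pos":[0,-0.7,0],"dr":[0,0,0]},{"delta_pos":[0,-0.3,0],"dr":[0,0,0]},{"delta_pos":[0,0,0],"dr":[0,0,0]},{"delta_pos":[0,0,0],"dr":[0,0,0]}]'
```

```text
t: 35.5
eef_pos: [0.5776, 0.0672, 0.1535]
ee_rot: [3.141, 0.002, 0.003]
force: [-0.1, 0.1, -0.6]
width: 0.0118
gripper_force: 8.0
t: 36.3
eef_pos: [0.5755, -0.0805, 0.1544]
ee_rot: [-3.142, 0.001, 0.003]
force: [1.1, 0.9, -0.0]
width: 0.0119
gripper_force: 8.0
```

Height now 0.154; I descend to about 0.093 and look.

```bash
python3 -m handwheel '[{"delta_pos":[0.03,0,-0.5],"dr":[0,0,0]},{"delta_pos":[0,0,-0.7],"dr":[0,0,0]},{"delta_pos":[0,0,-0.5],"dr":[0,0,0]},{"delta_pos":[0,0,-0.3],"dr":[0,0,0]},{"delta_pos":[0,0,0],"dr":[0,0,0]},{"delta_pos":[0,0,0],"dr":[0,0,0]}]'; python3 - <<'E'
from h import *
save("scene","s11.png",(210,120,340,220),5)
E
```

```text
t: 36.9
eef_pos: [0.5772, -0.08, 0.0953]
ee_rot: [3.141, -0.0, 0.004]
force: [0.1, -0.2, 0.2]
width: 0.0121
gripper_force: 8.0
```

View pics/s11.png

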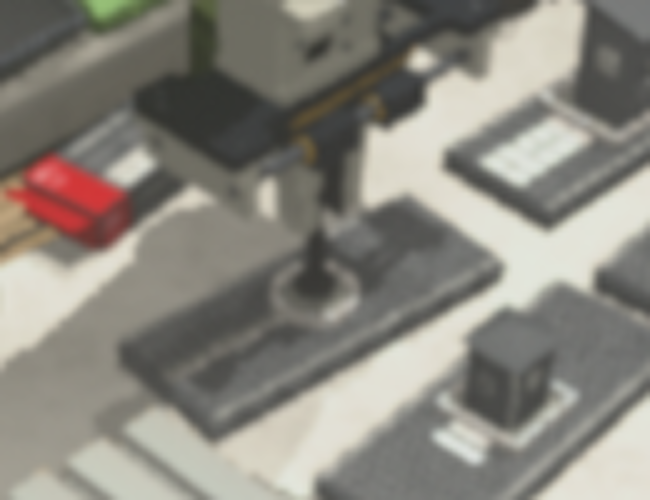

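The foot hovers over the middle of the round slab (315,285).

```bash
python3 -m handwheel '[{"delta_pos":[0,0,-0.15],"dr":[0,0,0]},{"delta_pos":[0,0,-0.1],"dr":[0,0,0]},{"delta_pos":[0,0,0],"dr":[0,0,0]},{"delta_pos":[0,0,0],"dr":[0,0,0]}]';python3 -m handwheel '[{"delta_pos":[0,0,-0.05],"dr":[0,0,0]},{"delta_pos":[0,0,0],"dr":[0,0,0]},{"delta_pos":[0,0,0],"dr":[0,0,0]}]'
```

```text
t: 37.35
eef_pos: [0.5768, -0.0805, 0.0875]
ee_rot: [3.142, 0.0, 0.003]
force: [0.6, 0.0, 0.8]
width: 0.0125
gripper_force: 8.0
t: 37.65
eef_pos: [0.5769, -0.0805, 0.086]
ee_rot: [3.142, -0.0, 0.003]
force: [-0.1, -0.6, 0.1]
width: 0.0122
gripper_force: 8.0
```

```bash
python3 -m handwheel '[{"delta_pos":[0,0,-0.03],"dr":[0,0,0]},{"delta_pos":[0,0,0],"dr":[0,0,0]},{"delta_pos":[0,0,0],"dr":[0,0,0]}]'
```

```text
t: 37.95
eef_pos: [0.5774, -0.0804, 0.0857]
ee_rot: [3.142, -0.001, 0.004]
force: [0.0, 0.3, 6.0]
width: 0.0121
gripper_force: 8.0
```

Contact. Release, lift straight up, and retreat to look.

```bash
python3 -m handwheel '[{"delta_pos":[0,0,0],"dr":[0,0,0]},{"delta_pos":[0,0,0],"dr":[0,0,0]},{"delta_pos":[0,0,0],"dr":[0,0,0]},{"delta_pos":[0,0,0],"dr":[0,0,0]},{"delta_pos":[0,0,0],"dr":[0,0,0]},{"delta_pos":[0,0,0.4],"dr":[0,0,0]},{"delta_pos":[0,0,0.8],"dr":[0,0,0]},{"delta_pos":[0,0,1],"dr":[0,0,0]},{"delta_pos":[0,0,1],"dr":[0,0,0]},{"delta_pos":[0,0,1],"dr":[0,0,0]}]' -0.4 && python3 -m handwheel '[{"delta_pos":[0,0.5,0.5],"dr":[0,0,0]},{"delta_pos":[0,1,0],"dr":[0,0,0]},{"delta_pos":[0,1,0],"dr":[0,0,0]},{"delta_pos":[0,1,0],"dr":[0,0,0]},{"delta_pos":[0,1,0],"dr":[0,0,0]},{"delta_pos":[0,1,0],"dr":[0,0,0]},{"delta_pos":[0,1,0],"dr":[0,0,0]},{"delta_pos":[0,1,0],"dr":[0,0,0]},{"delta_pos":[0,1,0],"dr":[0,0,0]},{"delta_pos":[0,0,0],"dr":[0,0,0]}]'
python3 - <<'E'
from h import *
a=[]
for c,q in(("scene",(220,70,400,230)),("top",(255,130,435,290))):
    g=grab_frame(c)[q[1]:q[3],q[0]:q[2],::-1];a.append(cv2.resize(g,(400,356),interpolation=cv2.INTER_CUBIC))
cv2.imwrite("pics/s12.png",np.hstack(a))
E
```

```text
t: 38.95
eef_pos: [0.5767, -0.0805, 0.2133]
ee_rot: [3.142, -0.001, 0.003]
force: [0.5, 0.1, -0.4]
width: 0.0612
gripper_force: 0.0
t: 39.95
eef_pos: [0.5769, 0.1775, 0.2269]
ee_rot: [-3.141, -0.001, 0.006]
force: [-0.5, -0.6, -0.5]
width: 0.0612
gripper_force: 0.0
```

View pics/s12.png

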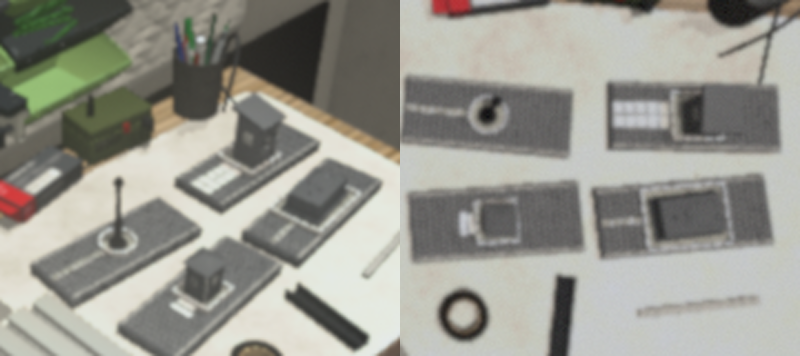

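All four models stand flat inside their kerbs: contact came at exactly slab height, so the kerbs keep them within tolerance. They are upright and released.

```bash
python3 -c "
from station import *
print(job_done())"
```

```text
the job is handed in; nothing more can be done
None
```

The tall hut, small hut, relay case and lamp post each stand upright and released on their own foundation, and I kept clear of both bottles (not re-measured after the last move); I handed the job in at about 40 s and it returned no verdict.

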